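# Slide the spoon tray into its till and latch the gate

### The arm

A 7-joint arm with a two-finger parallel gripper is mounted at the origin on the work surface. World frame = base frame: x ahead of the robot, y to its left, z up, the work surface at z = 0. Lengths are in m, angles in rad, forces in N, time in s.
With the tool pointing down it reaches from about 0.35 to 0.9 m from the base axis. Payload 8.1 kg.
Tool frame: the origin (TCP) lies midway between the tips of the shut fingers; the grasp point (between the pads) lies 19 mm behind it (arm.hold_point_z is the distance from the TCP to the grasp point, in m); z points along the fingers, y is the direction in which the jaws open and shut (so a half turn about z gives the same grasp; the last joint's range is limited). The gripper opens to 92 mm and grips with 3 to 60 N. Pads are 19 mm wide; open, the fingers measure 130 mm over their backs; the gripper's body (75 mm by 190 mm) begins 47 mm behind the grasp point.
Start: joints at [-1.428, 0.434, 0.025, 1.573, -0.012, 1.134, -0.075], TCP at [0.152, 0.606, 0.227] pointing down, gripper open.
Joint ranges: [-2.62, 2.62], [-0.44, 2.09], [-1.27, 1.32], [0.08, 2.57], [-1.32, 4.46], [0.12, 2], [-2.74, 2.74]. Speed limits (rad/s): [2.22, 2.22, 3.01, 3.01, 3.14, 3.14, 3.14].

### API

Orientations are given as a rotation vector (axis times angle).
In Python, from cell import arm gives the robot as it stands.
- The arm moves only by the shell command python3 -m pendant 'ROWS' [FORCE]. ROWS is JSON, a list of rows, each a list of 3 entries, a list of its own where there are three numbers: the shift along the tool's x, y, z in m, then the turn, a rotation vector about the tool's x, y, z in degrees, then the finger opening in m, from 0 to 0.0918. A call has 1 to 10 rows; each row shifts and turns the commanded pose from where the row before left it, along the tool's axes as they then stand; what a row does not reach is not made up. A row lasts 1/8 s, in which the tool goes at most 62.5 mm and 10.7 degrees, less where a joint would pass 70% of its speed; a pose out of reach is approached as far as the arm can. A call with a gripper value outside its range is refused whole. The fingers move at their own pace and stop on an object; FORCE is the grip in N (left out, the last holds). Time passes only in rows, so rows that do not move let the fingers close. It gives the time, the measured TCP pose, the force and the opening at its end, in the units of the state.
- arm.observe(): the state, without advancing time (a new reading comes with each control period).
- arm.get_image(name): name is "scene" or "side" or "wrist"; returns (picture, depth): 400x640x3 uint8, red, green, blue; 400x640 float32, m along the optical axis (not along the pixel's ray), 0 where there is no reading.
- arm.camera_params(name): a dict with "fovy" (degrees; the focal length in pixels is half the picture's height over the tangent of half this angle, whatever the lens; pixels are square), "cx", "cy" (the principal point, pixels), "k1" (the pictures are not rectified: a ray, as slopes to the right and down, at radius r is drawn at 1 + k1 r^2 times it, then the intrinsics apply), "rvec" (rotation vector, rad) and "tvec" (3), from world to camera coordinates, as OpenCV has them; the wrist camera has in their place "mount" (4x4, takes a point from camera to tool coordinates, whose origin is the TCP and whose axes are the flange's). Camera axes: x right, y down, z forward; pixel columns grow to the right and rows downward; lengths in m; the calibration is good to about 2 mm. A picture is of the moment at which its call begins: read the wrist's pose just before it. camera_params takes no time and is no camera call.
- arm.sign_off(): hands the job in, once; it reports no verdict.
Trained networks look in the newest picture that a camera, given by its name, has taken for a name from the list of things; names that differ only in an ending like _2 or _b are one class to them, and where a whole thing is asked for, a point or a joint stands for the part that bears it (a point fixed in the world has none). Each returns a list of dicts, best first, with "conf" (0 to 1); they miss things now and then, are a little off and sometimes report something else, mostly with a low value. They report only what shows in the picture. A call takes as long as a camera call. They do not tell look-alikes from the thing itself.
- arm.look_for(camera, label): "rect" ([centre column, centre row, width, height] in pixels, round what is visible of it).
- arm.masks_of(camera, label): "pixels" (400x640 bool, what is visible of it) and "rect" ([centre column, centre row, width, height] in pixels, round what is visible of it).
The state is a dict: "clock": time; "joints": joint angles; "dq": joint speeds; "joint_efforts": joint torques, N m; "position": TCP position; "ee_rot": TCP orientation; "force": force on the tool from outside, world axes, zero at the start; "ft_torque": the same for the moment, N m; "width": opening from 0.0 (shut) to 1.0 (fully open).
Only numpy, scipy, OpenCV 4.12 (cv2) and the standard library are available. Lean on these libraries where they do the work, as an engineer would, in place of code of your own. Each camera call takes 0.05 s, during which the arm holds its last target.

### The job

The tray of carved spoons is sticking out of the open-topped plywood till. Slide it in until it meets the till's back wall, then swing the wooden gate shut behind it until its sprung tongue snaps in behind the steel strike, and let go. Leave the mug, the jar and the wood billet where they are.

Things in the scene. Friction and masses are not known exactly. Their poses are not given: they have to be found in the camera images.
- till: open-topped plywood box fixed to the table, gateway at its front. Origin on the table top under the middle of the gateway; x points into the till, y left as one looks in. Base board top at z 12 mm, x -110 (ledge before the gateway) to 215 mm, y +-140 mm. Side walls: inner faces y +-90 mm, 12 mm thick, from x 0. Back wall: inner face x 190 mm. Wall tops z 84 mm
- gate (a joint): gate angle in rad: 0 shut, grows as it swings outwards to the till's -x (clockwise from above), to 1.9. Brown wooden board 174 mm wide, z 16 to 84 mm, 18 mm thick, 0.35 kg, hinged upright at the left of the gateway, turns freely, no spring, stops at 0. Shut, it spans till y 89 to -85 mm, outer face at x -18, inner at x 0. The outer face is flat but for 1 mm plates
- gate_hinge (a point): point on the gate's hinge axis, 50 mm above the table; at x = -9 mm, y = 96 mm in the till's frame
- gate_push (a point): point on the gate's outer face (moves with the gate), 130 mm from the hinge axis along the gate, 50 mm above the table; its x points out of the inner face, into the till when shut; its y points along the gate to the hinge
- tongue (a joint): how far the gate's sprung steel tongue is pressed in, m: 0 out, at most 0.019. It stands 27 mm out of the gate's free edge, inner side sloped. On closing, the slope meets the strike lip at about 0.12 rad and is pressed back 14 mm against a 3 to 6 N spring (about 10 N of push 130 mm from the hinge); near 0.01 rad it springs out behind the lip and holds the gate with about 0.01 rad play
- tongue_tip (a point): tip of the tongue, 56 mm above the table, half-way up it (it is 34 mm high); moves with gate and tongue
- tray_mid (a point): centre (half-way up) of the loose dark wooden tray: 150 mm long (its x), 90 mm wide, 40 mm high, walls 6 mm, about 0.45 kg, three light spoons fixed in it. It lies on the base board, its x roughly along the till's x, its near end sticking out through the gateway, so that the gate cannot shut. Against the back wall its centre is at till x = 115 mm
- mug: white mug, 90 mm high, 80 mm wide, stands left of the till; origin under its middle
- oil_jar: amber glass jar with a steel cap, 85 mm high, 66 mm wide, stands right of the till; origin under its middle
- billet: light wooden billet 120 mm long (its x), 56 mm thick, lies right of the till; origin under its middle
- strike (a point): the steel strike fixed to the till right of the gateway: this point is the middle of its lip's inner edge (till frame x -22, y -98, z 56 mm; same axes). The lip is 8 mm thick in x, z 33 to 79 mm, and runs from here to -y, to a post at y -117 to -127 mm, x -26 to 34 mm, z up to 84 mm
Things that resemble listed ones, but are neither listed nor needed, are in the scene too. What is meant by the part that bears tray_mid is not blue or turquoise, and is the smaller of those in its own colour.

How it is judged:
By the outcome, as a careful person would: the job done as asked, in the order asked, and still so for the second after the job is handed in, with the robot touching nothing.
It also fails if it takes over 51 s, if anything falls off the work surface, if the arm or the gripper's body presses on something with over 40 N, if the wrist force passes 120 N, or if a joint passes its speed limit or range.

## Working session

There is one attempt and no reset: what is moved stays moved. The work goes in short steps, Python scripts to look and compute and a shell command to move; the robot and the scene stay as the last step left them, time stands still between calls to the robot, and variables do not carry over. Pictures are saved under pics/ and viewed, and the job is handed in when it is done.

```bash
ls; mkdir -p pics; python3 - <<'E'
from cell import arm
import cv2
o=arm.observe();print({k:(v if not hasattr(v,'round') else v.round(3)) for k,v in o.items()})
for n in ["scene","side","wrist"]:
    im,d=arm.get_image(n);cv2.imwrite(f"pics/{n}0.png",im[:,:,::-1]);print(n,arm.camera_params(n))
E
```

```text
pics
{'clock': 0.0, 'joints': array([-1.428,  0.435,  0.025,  1.574, -0.012,  1.134, -0.075]), 'dq': array([ 0.001,  0.   , -0.001, -0.   , -0.001, -0.001,  0.   ]), 'joint_efforts': array([ 0.0000e+00, -6.6786e+01,  9.8500e-01, -3.1447e+01, -6.1000e-02,
        4.2000e-02,  0.0000e+00]), 'position': array([0.152, 0.606, 0.226]), 'ee_rot': array([-3.850e-01, -3.118e+00,  2.000e-03]), 'force': array([0.03 , 0.27 , 0.945]), 'ft_torque': array([ 0.013, -0.045,  0.01 ]), 'width': 0.9979050933278357}
scene {'fovy': 54.65418549427072, 'cx': 315.00346026150515, 'cy': 203.4556359693153, 'k1': -0.04694976250654652, 'rvec': array([ 2.07964917,  0.67255319, -0.3743165 ]), 'tvec': array([-0.47349944, -0.1214074 ,  1.29064642])}
side {'fovy': 53.939196801506085, 'cx': 320.7726986602954, 'cy': 198.23852791923275, 'k1': -0.002628302524905543, 'rvec': array([ 2.10416129, -0.23050555,  0.13589731]), 'tvec': array([-0.52492877,  0.15928033,  0.90234162])}
wrist {'fovy': 68.56576668727664, 'cx': 320.0962431395629, 'cy': 198.14583486017008, 'k1': -0.02764767629942425, 'mount': array([[ 1.86566262e-03, -9.68948963e-01, -2.47253771e-01,
         6.59088119e-02],
       [ 9.99998126e-01,  1.93553826e-03, -3.95491001e-05,
         1.66227748e-04],
       [ 5.16890191e-04, -2.47253233e-01,  9.68950758e-01,
        -1.58206727e-01],
       [ 0.00000000e+00,  0.00000000e+00,  0.00000000e+00,
         1.00000000e+00]])}
```

View pics/scene0.png

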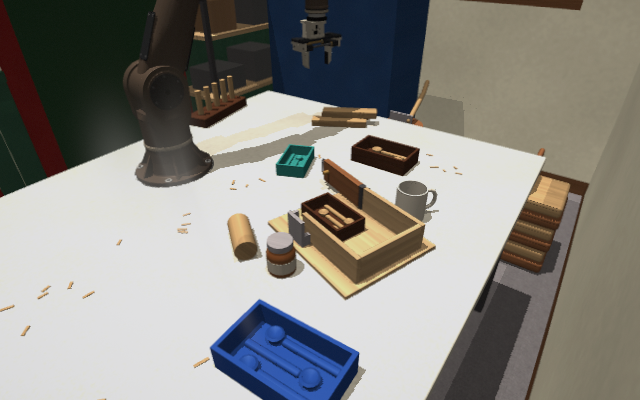

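View pics/side0.png

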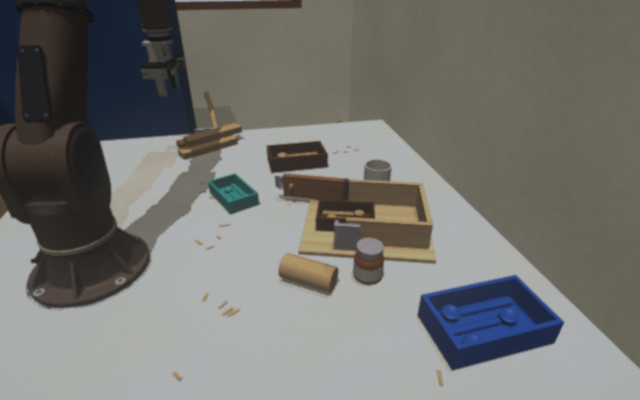

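View pics/wrist0.png

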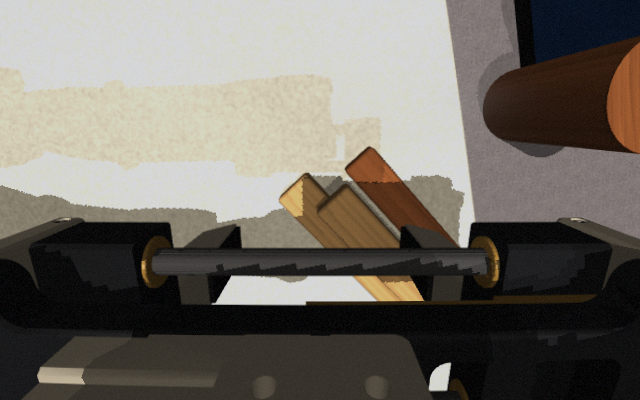

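The tray is in the till (scene ~(333,216), side ~(345,215)), and the gate stands open (scene ~(343,182)). The other dark tray and the blue and teal ones are decoys. Next I'll measure the poses.

```bash
cat > h.py <<'E'
import numpy as np, cv2
from scipy.spatial.transform import Rotation as R
from cell import arm
def ray(n,h=400,w=640):
    p=arm.camera_params(n); f=h/2/np.tan(np.radians(p['fovy'])/2)
    v,u=np.mgrid[0:h,0:w].astype(float)
    xd=(u-p['cx'])/f; yd=(v-p['cy'])/f
    x,y=xd.copy(),yd.copy()
    for _ in range(15):
        s=1+p['k1']*(x*x+y*y); x=xd/s;y=yd/s
    return x,y,p
def cloud(n,d,st=None):
    x,y,p=ray(n)
    c=np.stack([x*d,y*d,d],-1)
    if n=='wrist':
        M=p['mount'];t=c@M[:3,:3].T+M[:3,3]
        w=t@R.from_rotvec(st['ee_rot']).as_matrix().T+st['position']
    else:
        Rm=R.from_rotvec(p['rvec']).as_matrix(); w=(c-p['tvec'])@Rm
    w[d<=0]=np.nan
    return w
def proj(n,P,st=None):
    p=arm.camera_params(n); P=np.atleast_2d(P); f=200/np.tan(np.radians(p['fovy'])/2)
    if n=='wrist':
        M=p['mount'];t=(P-st['position'])@R.from_rotvec(st['ee_rot']).as_matrix()
        c=(t-M[:3,3])@M[:3,:3]
    else: c=P@R.from_rotvec(p['rvec']).as_matrix().T+p['tvec']
    s=c[:,:2]/c[:,2:]; s=s*(1+p['k1']*(s**2).sum(1,keepdims=True))
    return s*f+[p['cx'],p['cy']]
E
python3 - <<'E'
from h import *
for n in ["scene","side"]:
    im,d=arm.get_image(n); w=cloud(n,d); np.save(f"{n}_w.npy",w); np.save(f"{n}_im.npy",im)
    for l in ["till","gate","tray_mid","tongue","mug","oil_jar","billet"]:
        for m in arm.masks_of(n,l)[:4]:
            P=w[m['pixels']];P=P[~np.isnan(P[:,0])]
            print(n,l,round(m['conf'],2),np.round(m['rect']),np.median(P,0).round(3),np.percentile(P,2,axis=0).round(3),np.percentile(P,98,axis=0).round(3)) if len(P) else print(n,l,'nodepth')
            np.save(f"m_{n}_{l}_{int(m['rect'][0])}.npy",m['pixels'])
print(arm.observe()['clock'])
E
ls m_*
```

```text
scene till 0.87 [353. 228. 164. 138.] [ 0.721 -0.024  0.034] [ 0.492 -0.139  0.003] [0.843 0.186 0.085]
scene gate 0.68 [342. 185.  44.  48.] [0.566 0.159 0.062] [0.473 0.127 0.02 ] [0.644 0.203 0.085]
scene tray_mid 0.88 [287. 351. 151.  98.] [ 0.773 -0.344  0.022] [ 0.679 -0.42   0.006] [ 0.887 -0.291  0.058]
scene tray_mid 0.77 [294. 164.  35.  35.] [0.33  0.243 0.02 ] [0.27  0.161 0.001] [0.397 0.322 0.041]
scene tray_mid 0.71 [334. 219.  64.  48.] [0.62  0.045 0.035] [ 0.539 -0.027  0.016] [0.695 0.093 0.053]
scene tray_mid 0.66 [386. 156.  71.  44.] [0.558 0.42  0.03 ] [0.459 0.379 0.002] [0.649 0.496 0.053]
scene tongue 0.71 [351. 227. 167. 142.] [ 0.722 -0.022  0.034] [ 0.493 -0.138  0.004] [0.843 0.187 0.085]
scene mug 0.62 [416. 199.  42.  38.] [0.768 0.182 0.066] [0.721 0.155 0.018] [0.802 0.247 0.09 ]
scene mug 0.6 [341. 185.  42.  49.] [0.57  0.158 0.06 ] [0.473 0.127 0.019] [0.645 0.202 0.085]
scene oil_jar 0.76 [282. 255.  35.  47.] [ 0.626 -0.177  0.059] [ 0.588 -0.194  0.001] [ 0.645 -0.136  0.086]
scene oil_jar 0.57 [242. 236.  33.  47.] [ 0.501 -0.17   0.047] [ 0.4
[... 981 characters left out ...]
.18 [380. 170.  30.  26.] [0.756 0.192 0.074] [ 0.714  0.156 -0.001] [0.859 0.412 0.091]
side billet 0.68 [308. 272.  63.  40.] [ 0.473 -0.169  0.046] [ 0.418 -0.205  0.014] [ 0.529 -0.121  0.056]
0.95
m_scene_billet_242.npy
m_scene_gate_342.npy
m_scene_mug_340.npy
m_scene_mug_415.npy
m_scene_oil_jar_241.npy
m_scene_oil_jar_281.npy
m_scene_till_353.npy
m_scene_tongue_351.npy
m_scene_tray_mid_286.npy
m_scene_tray_mid_294.npy
m_scene_tray_mid_334.npy
m_scene_tray_mid_386.npy
m_side_billet_307.npy
m_side_gate_311.npy
m_side_mug_378.npy
m_side_oil_jar_368.npy
m_side_oil_jar_380.npy
m_side_till_356.npy
m_side_tray_mid_233.npy
m_side_tray_mid_297.npy
m_side_tray_mid_345.npy
m_side_tray_mid_491.npy
```

```bash
python3 - <<'E'
from h import *
pts=[]
fig=np.full((600,800,3),255,np.uint8)
for n,off in (("scene",0),("side",1)):
    w=np.load(f"{n}_w.npy");im=np.load(f"{n}_im.npy")
    P=w.reshape(-1,3);C=im.reshape(-1,3)
    k=(P[:,0]>.4)&(P[:,0]<.9)&(P[:,1]>-.2)&(P[:,1]<.27)&(P[:,2]>.007)&(P[:,2]<.1)
    for p,c in zip(P[k],C[k]):
        u=int((p[0]-.4)*1500);v=int((.25-p[1])*1300)
    t=k&(abs(P[:,2]-.084)<.004); b=k&(abs(P[:,2]-.012)<.003)
    print(n,t.sum(),b.sum())
    for sel,nm in((t,'top'),(b,'base')):
        fig=np.full((600,750,3),255,np.uint8)
        for p,c in zip(P[sel],C[sel]):
            cv2.circle(fig,(int((p[0]-.4)*1250),int((.27-p[1])*1250)),2,tuple(int(x) for x in c[::-1]),-1)
        for x in np.arange(.4,.95,.1): cv2.line(fig,(int((x-.4)*1250),0),(int((x-.4)*1250),600),(255,0,255),1)
        for y in np.arange(-.2,.27,.1): cv2.line(fig,(0,int((.27-y)*1250)),(750,int((.27-y)*1250)),(255,0,255),1)
        cv2.imwrite(f"t_{n}_{nm}.png",fig)
a=[cv2.resize(cv2.imread(f"t_{n}_{m}.png"),(400,300),interpolation=cv2.INTER_AREA) for n in("scene","side") for m in("top","base")]
cv2.imwrite("pics/bev.png",np.vstack([np.hstack(a[:2]),np.hstack(a[2:])]))
E
```

```text
scene 1884 3205
side 1621 2539
```

View pics/bev.png

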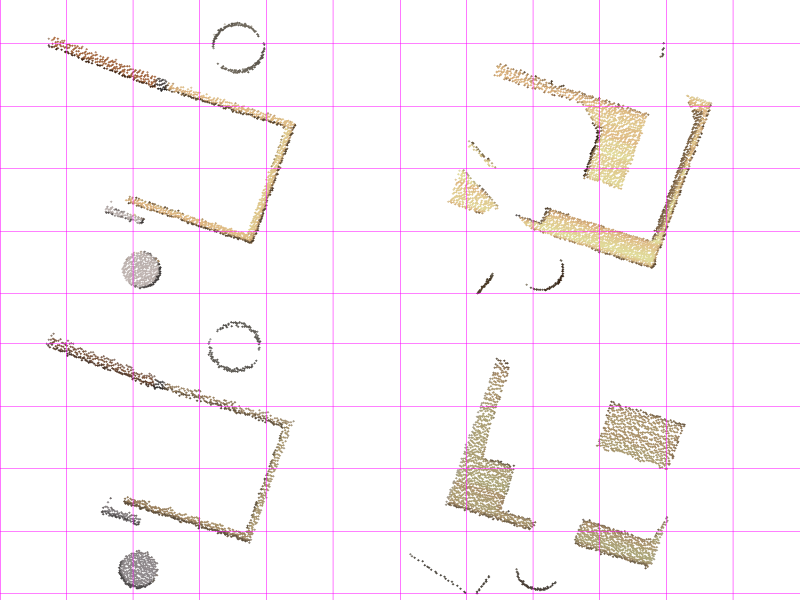

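Bird's-eye views of the wall tops and base board are clean, with the till turned by about -18° and the two cameras disagreeing by a few mm. Now I'll fit the till, gate and tray.

```bash
cat > fit.py <<'E'
from h import *
from scipy.optimize import least_squares
def inv(q,P):
    c,s=np.cos(q[2]),np.sin(q[2]);d=P[:,:2]-q[:2]
    return np.c_[c*d[:,0]+s*d[:,1],-s*d[:,0]+c*d[:,1]]
def boxd(L,x0,x1,y0,y1):
    dx=np.maximum(np.maximum(x0-L[:,0],L[:,0]-x1),0);dy=np.maximum(np.maximum(y0-L[:,1],L[:,1]-y1),0)
    return np.hypot(dx,dy)
def res(q,P):
    L=inv(q,P)
    # centre-line distance for walls
    d=np.stack([boxd(L,6,196,96,96),boxd(L,6,196,-96,-96),boxd(L,196,196,-96,96)])
    return d.min(0)
def fit_till(P,q0=(495+60,25,-.31)):
    q=np.array(q0,float)
    for it in range(6):
        L=inv(q,P); k=(res(q,P)<(30 if it<2 else 14))&(L[:,0]>12)
        q=least_squares(res,q,args=(P[k],),loss='soft_l1',f_scale=4).x
    return q,k.sum(),np.sqrt(np.mean(res(q,P[k])**2))
E
python3 - <<'E'
from fit import *
for n in("scene","side"):
    w=np.load(f"{n}_w.npy").reshape(-1,3)*1000
    k=(w[:,0]>400)&(w[:,0]<900)&(w[:,1]>-150)&(w[:,1]<230)&(abs(w[:,2]-84)<4)
    k&=~(np.hypot(w[:,0]-757,w[:,1]-193)<50)
    for q0 in((590,40,-.31),):
        q,c,r=fit_till(w[k],q0);print(n,q.round(2),np.degrees(q[2]),c,r)
    T=lambda x,y:(q[:2]+np.array([[np.cos(q[2]),-np.sin(q[2])],[np.sin(q[2]),np.cos(q[2])]])@[x,y])
    L=inv(q,w); H=T(-9,96)
    g=np.load([f for f in __import__('glob').glob(f'm_{n}_gate*')][0]).reshape(-1)
    g=g&(abs(w[:,2]-84)<4); G=w[g,:2]; G=G[np.hypot(*(G-H).T)<230]
    far=G[np.hypot(*(G-H).T)>20]; v=np.linalg.svd(far-far.mean(0))[2][0]
    if v@(far.mean(0)-H)<0:v=-v
    ang=np.degrees(np.arctan2(v[1],v[0]));
    # shut direction = till -y
    shut=np.degrees(q[2])-90
    print(' hinge',H.round(1),'gate dir',ang.round(1),'open angle',(shut-ang)%360,'maxr',np.hypot(*(far-H).T).max())
    m=[np.load(f).reshape(-1) for f in __import__('glob').glob(f'm_{n}_tray_mid_3[34]*')][0]
    Pt=w[m]; Lt=inv(q,Pt); z=Pt[:,2]; t=(z>48)&(z<56)
    rc=cv2.minAreaRect(Lt[t].astype(np.float32));print(' tray top rect till frame',rc, t.sum())
    for nm,i in (('strike post',(-30,40,-130,-105)),):
        s=(L[:,0]>i[0])&(L[:,0]<i[1])&(L[:,1]>i[2])&(L[:,1]<i[3])&(abs(w[:,2]-84)<3);print(nm,np.percentile(L[s],[3,97],axis=0).round(1))
E
```

```text
scene [ 6.2079e+02  4.0730e+01 -3.3000e-01] -18.800550580344392 964 3.711849696778775
 hinge [643.2 134.5] gate dir 156.6 open angle 94.58724787306971 maxr 185.41498584500957
 tray top rect till frame ((-4.626716613769531, -6.56475830078125), (152.2946319580078, 92.71941375732422), 0.7418398857116699) 383
strike post [[ -23.4 -124.9]
 [  33.6 -115. ]]
side [ 6.1541e+02  4.1090e+01 -3.2000e-01] -18.45747080928816 706 3.8210992752686503
 hinge [637.3 135. ] gate dir 157.1 open angle 94.39979333501287 maxr 179.83652417525224
 tray top rect till frame ((-3.0100631713867188, -6.777702331542969), (150.77511596679688, 93.92166137695312), 2.114004611968994) 284
strike post [[ -23.1 -126.7]
 [  32.3 -114.1]]
```

```bash
cat > go.py <<'E'
from h import *
TO=np.array([.618,.041]);TY=np.radians(-18.63)
def t2w(x,y): # mm till -> m world
    c,s=np.cos(TY),np.sin(TY);return TO+np.array([c*x-s*y,s*x+c*y])/1000
def w2t(p):
    c,s=np.cos(TY),np.sin(TY);d=(np.asarray(p)[:2]-TO)*1000;return np.array([c*d[0]+s*d[1],-s*d[0]+c*d[1]])
def plan(x,y,z,yaw): # yaw: direction of tool x in till frame, deg; tool straight down
    st=arm.observe();Rm=R.from_rotvec(st['ee_rot']).as_matrix()
    p=np.r_[t2w(x,y),z/1000]; a=np.radians(yaw)+TY
    X=np.array([np.cos(a),np.sin(a),0]);Z=np.array([0,0,-1.]);G=np.stack([X,np.cross(Z,X),Z],1)
    print('shift(tool) mm',((p-st['position'])@Rm*1000).round(1),'turn deg',np.degrees(R.from_matrix(Rm.T@G).as_rotvec()).round(2))
def where():
    st=arm.observe();Rm=R.from_rotvec(st['ee_rot']).as_matrix()
    X=Rm[:,0];yaw=(np.degrees(np.arctan2(X[1],X[0])-TY))%360
    c,s=np.cos(TY),np.sin(TY);f=st['force']
    print('t',st['clock'],'till xy',w2t(st['position']).round(1),'z',(st['position'][2]*1000).round(1),'yaw',round(yaw,2),'Ftill',np.round([c*f[0]+s*f[1],-s*f[0]+c*f[1],f[2]],1),'q',st['joints'].round(2),'w',round(st['width']*91.8,1))
E
python3 -c "
from go import *
where();plan(-115,-6,140,180)"
```

```text
t 0.95 till xy [-622.1  386.8] z 226.7 yaw 184.54 Ftill [-0.2  0.4 -1.4] q [-1.43  0.43  0.02  1.57 -0.01  1.13 -0.08] w 91.7
shift(tool) mm [-474.3 -431.7   86.7] turn deg [0.   0.   4.54]
```

```bash
python3 -m pendant '[[[-0.04,-0.036,0],[0,0,0],0.04],[[-0.04,-0.036,0],[0,0,0],0.04],[[-0.04,-0.036,0],[0,0,0],0.04],[[-0.04,-0.036,0],[0,0,0],0.04],[[-0.04,-0.036,0],[0,0,0],0.04],[[-0.04,-0.036,0],[0,0,0],0.04],[[-0.04,-0.036,0],[0,0,0],0.04],[[-0.04,-0.036,0],[0,0,0],0.04],[[-0.04,-0.036,0],[0,0,0],0.04],[[-0.04,-0.036,0],[0,0,4.5],0.04]]'; python3 -c "
from go import *
where();plan(-115,-6,140,180)"
```

```text
clock: 2.2
position: [0.4534, 0.1582, 0.2271]
ee_rot: [0.509, 3.099, 0.001]
force: [1.0, 0.8, 0.8]
width: 0.432
t 2.2 till xy [-193.5   58.5] z 227.1 yaw 179.97 Ftill [0.7 1.1 0.8] q [-0.7   0.19  0.3   1.93 -0.07  1.02  0.87] w 39.7
shift(tool) mm [-78.5 -64.5  87.1] turn deg [ 0.05  0.03 -0.03]
```

```bash
python3 -m pendant '[[[-0.04,-0.032,0.04],[0,0,0],0.04],[[-0.038,-0.032,0.04],[0,0,0],0.04],[[0,0,0],[0,0,0],0.04]]'; python3 - <<'E'
from go import *
where();plan(-110,-6,32,180)
im,d=arm.get_image("wrist");cv2.imwrite("pics/w1.png",im[:,:,::-1])
st=arm.observe();w=cloud("wrist",d,st);np.save("w1.npy",w)
import cv2
E
```

```text
clock: 2.58
position: [0.5042, 0.0721, 0.1466]
ee_rot: [-0.517, -3.096, 0.006]
force: [-1.0, 0.1, -0.7]
width: 0.437
t 2.575 till xy [-117.8   -6.9] z 146.6 yaw 179.67 Ftill [-0.9 -0.2 -0.7] q [-0.51  0.34  0.34  1.97 -0.14  0.86  1.14] w 40.1
shift(tool) mm [ -8.1   1.4 114.6] turn deg [-0.24 -0.13 -0.33]
```

View pics/w1.png

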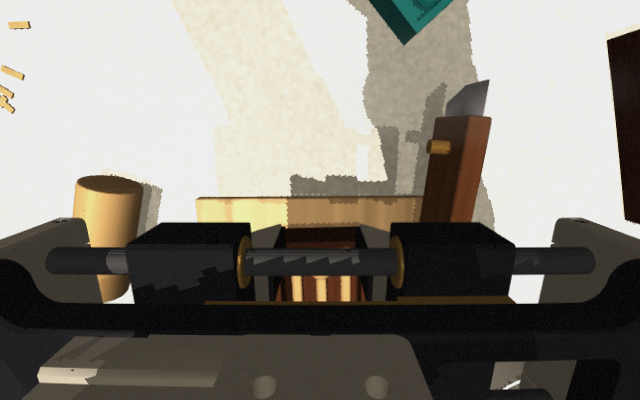

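```bash
python3 -m pendant '[[[0,0,0.038],[0,0,0],0.04],[[0,0,0.038],[0,0,0],0.04],[[0,0.001,0.036],[0,0,0],0.04],[[0,0,0],[0,0,0],0.04]]'; python3 - <<'E'
from go import *
where();plan(-88.5,-6,32,180);plan(30.5,-6,32,180)
E
```

```text
clock: 3.12
position: [0.5031, 0.0788, 0.036]
ee_rot: [-0.504, -3.098, 0.001]
force: [-0.2, 0.3, -0.1]
width: 0.435
t 3.125 till xy [-120.9   -0.8] z 36.0 yaw 180.15 Ftill [-0.3  0.3 -0.1] q [-0.46  0.51  0.27  2.06 -0.23  0.6   1.22] w 39.9
shift(tool) mm [-32.4  -5.3   3.9] turn deg [-0.07 -0.18  0.15]
shift(tool) mm [-151.4   -5.6    3.6] turn deg [-0.07 -0.18  0.15]
```

```bash
python3 -m pendant '[[[-0.01,-0.005,0.002],[0,0,0],0.04],[[-0.015,0,0],[0,0,0],0.04],[[-0.015,0,0],[0,0,0],0.04],[[-0.015,0,0],[0,0,0],0.04],[[-0.015,0,0],[0,0,0],0.04],[[-0.015,0,0],[0,0,0],0.04],[[0,0,0],[0,0,0],0.04]]'; python3 - <<'E'
from go import *
where();plan(30.5,-6,34,180)
for n in ["scene","side"]:
    im,d=arm.get_image(n);cv2.imwrite(f"pics/{n}1.png",im[120:280,200:480,::-1].repeat(2,0).repeat(2,1))
    w=cloud(n,d)*1000
    q={'scene':[620.8,40.7,-.328],'side':[615.4,41.1,-.322]}[n]
    from fit import inv
    for m in arm.masks_of(n,"tray_mid"):
        P=w[m['pixels']];L=inv(q,P);z=P[:,2];t=(z>48)&(z<56)&(L[:,0]>-120)&(abs(L[:,1])<88)&(L[:,0]<188)
        if t.sum()>50: print(n,cv2.minAreaRect(L[t].astype(np.float32)),t.sum())
E
```

```text
clock: 4.0
position: [0.5857, 0.045, 0.0358]
ee_rot: [0.509, 3.098, 0.0]
force: [-0.1, 0.3, 0.0]
width: 0.436
t 4.0 till xy [-31.9  -6.5] z 35.8 yaw 179.98 Ftill [-0.2  0.2  0. ] q [-0.35  0.6   0.27  1.87 -0.24  0.69  1.3 ] w 40.0
shift(tool) mm [-62.4   0.5   1.9] turn deg [ 0.04  0.12 -0.02]
scene ((52.930747985839844, -9.081985473632812), (92.64117431640625, 152.8963165283203), 89.52446746826172) 432
side ((55.13921356201172, -8.170215606689453), (150.31797790527344, 93.44464111328125), 0.5689312219619751) 190
```

View pics/scene1.png

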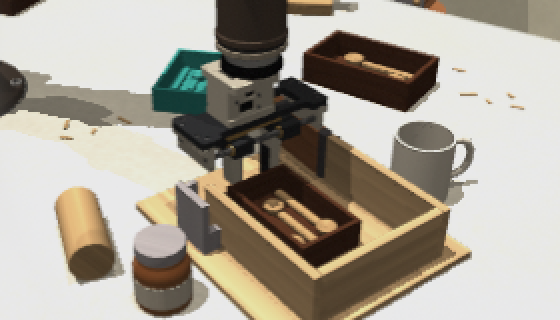

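The tray moves straight (centre now at till x of about 54). I'll keep pushing.

```bash
python3 -m pendant '[[[-0.012,0,0.001],[0,0,0],0.04],[[-0.012,0,0],[0,0,0],0.04],[[-0.012,0,0],[0,0,0],0.04],[[-0.012,0,0],[0,0,0],0.04],[[-0.004,0,0],[0,0,0],0.04],[[0,0,0],[0,0,0],0.04]]'; python3 -c "
from go import *
where()"
python3 -m pendant '[[[-0.003,0,0],[0,0,0],0.04],[[-0.002,0,0],[0,0,0],0.04],[[0,0,0],[0,0,0],0.04]]'; python3 -c "
from go import *
where()"
```

```text
clock: 4.95
position: [0.6329, 0.0292, 0.0339]
ee_rot: [-0.507, -3.1, 0.0]
force: [-1.9, 0.7, 0.3]
width: 0.439
t 4.95 till xy [17.9 -6.4] z 33.9 yaw 180.05 Ftill [-2.1  0.1  0.3] q [-0.31  0.66  0.27  1.75 -0.24  0.76  1.33] w 40.3
clock: 5.32
position: [0.6377, 0.0276, 0.0339]
ee_rot: [0.507, 3.1, -0.0]
force: [-2.2, 0.9, -1.3]
width: 0.441
t 5.325 till xy [23.  -6.4] z 33.9 yaw 180.04 Ftill [-2.3  0.1 -1.3] q [-0.3   0.67  0.27  1.74 -0.24  0.77  1.33] w 40.5
```

```bash
for i in 1 ; do python3 -m pendant '[[[-0.0025,0,0],[0,0,0],0.04],[[0,0,0],[0,0,0],0.04]]'; done; python3 -c "
from go import *
where()"
python3 -m pendant '[[[-0.002,0,0],[0,0,0],0.04],[[0,0,0],[0,0,0],0.04]]';  python3 -c "
from go import *
where()"
python3 -m pendant '[[[-0.002,0,0],[0,0,0],0.04],[[0,0,0],[0,0,0],0.04]]';  python3 -c "
from go import *
where()"
```

```text
clock: 5.58
position: [0.6404, 0.0266, 0.034]
ee_rot: [0.507, 3.1, -0.0]
force: [-1.4, 0.5, -1.4]
width: 0.435
t 5.575 till xy [25.9 -6.5] z 34.0 yaw 180.04 Ftill [-1.5  0.  -1.4] q [-0.3   0.67  0.27  1.73 -0.24  0.77  1.33] w 39.9
clock: 5.82
position: [0.6422, 0.0261, 0.0341]
ee_rot: [0.507, 3.1, -0.0]
force: [-1.7, 0.3, -1.7]
width: 0.433
t 5.825 till xy [27.7 -6.4] z 34.1 yaw 180.04 Ftill [-1.7 -0.2 -1.7] q [-0.3   0.67  0.27  1.73 -0.24  0.77  1.33] w 39.7
clock: 6.08
position: [0.6437, 0.0256, 0.0341]
ee_rot: [-0.507, -3.1, -0.0]
force: [-4.7, 1.3, 1.2]
width: 0.436
t 6.075 till xy [29.3 -6.4] z 34.1 yaw 180.04 Ftill [-4.9 -0.2  1.2] q [-0.3   0.68  0.27  1.72 -0.24  0.78  1.33] w 40.1
```

```bash
python3 -m pendant '[[[-0.002,0,0],[0,0,0],0.04],[[0,0,0],[0,0,0],0.04]]';  python3 -c "
from go import *
where()"
python3 -m pendant '[[[-0.001,0,0],[0,0,0],0.04],[[0,0,0],[0,0,0],0.04]]';  python3 -c "
from go import *
where()"
```

```text
clock: 6.32
position: [0.6437, 0.0256, 0.034]
ee_rot: [-0.506, -3.096, -0.001]
force: [-11.1, 2.8, 8.3]
width: 0.435
t 6.325 till xy [29.3 -6.4] z 34.0 yaw 180.06 Ftill [-11.4  -0.9   8.3] q [-0.3   0.68  0.27  1.72 -0.24  0.78  1.33] w 39.9
clock: 6.58
position: [0.6437, 0.0256, 0.034]
ee_rot: [-0.506, -3.095, -0.001]
force: [-15.7, 3.8, 11.5]
width: 0.434
t 6.575 till xy [29.3 -6.4] z 34.0 yaw 180.07 Ftill [-16.1  -1.4  11.5] q [-0.3   0.68  0.27  1.72 -0.24  0.78  1.33] w 39.8
```

Contact with the back wall: x stopped at 29.3 (expected about 30) and the force rose to 16 N. I'll retract and check.

```bash
python3 -m pendant '[[[0.012,0,0],[0,0,0],0.04],[[0.012,0,-0.01],[0,0,0],0.04],[[0.02,0,-0.04],[0,0,0],0.03],[[0.04,0.0,-0.04],[0,0,0],0.0],[[0.05,0,-0.01],[0,0,0],0.0],[[0.03,0.03,0],[0,0,-10],0.0],[[0,0.05,0],[0,0,-10],0.0],[[0,0,0],[0,0,0],0.0]]'; python3 - <<'E'
from go import *
where();plan(-135,150,140,85.5)
for n in ["scene","side"]:
    im,d=arm.get_image(n);cv2.imwrite(f"pics/{n}2.png",im[120:280,200:480,::-1].repeat(2,0).repeat(2,1))
    w=cloud(n,d)*1000
    q={'scene':[620.8,40.7,-.328],'side':[615.4,41.1,-.322]}[n]
    from fit import inv
    for m in arm.masks_of(n,"tray_mid"):
        P=w[m['pixels']];L=inv(q,P);z=P[:,2];t=(z>48)&(z<56)&(L[:,0]>-120)&(abs(L[:,1])<88)&(L[:,0]<195)
        if t.sum()>50: print(n,cv2.minAreaRect(L[t].astype(np.float32)),t.sum())
E
```

```text
clock: 7.58
position: [0.5087, 0.1595, 0.1352]
ee_rot: [-0.051, 3.138, 0.005]
force: [0.5, -0.8, 0.5]
width: 0.006
t 7.575 till xy [-141.4   77.4] z 135.2 yaw 200.5 Ftill [ 0.7 -0.6  0.5] q [-0.56  0.38  0.21  1.92 -0.11  0.84  1.31] w 0.6
shift(tool) mm [-31.4  65.8  -4.5] turn deg [ 2.90e-01 -6.00e-02  1.15e+02]
scene ((98.86611938476562, -9.733997344970703), (123.68684387207031, 92.9312973022461), 0.5846371650695801) 318
```

View pics/scene2.png

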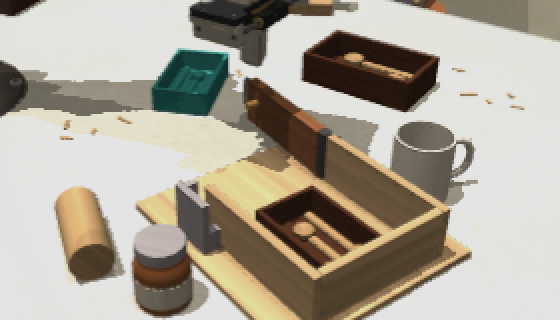

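The tray is against the back wall. I turned the wrong way, so I'll turn back and go round to the gate's outer side.

```bash
python3 -m pendant '[[[0,0.02,0],[0,0,10.5],0.0],[[0,0.02,0],[0,0,10.5],0.0],[[0,0.02,0],[0,0,10.5],0],[[0,0,0],[0,0,10.5],0],[[0,0,0],[0,0,10.5],0],[[0,0,0],[0,0,10.5],0],[[0,0,0],[0,0,10.5],0],[[0,0,0],[0,0,10.5],0],[[0,0,0],[0,0,10.5],0],[[0,0,0],[0,0,10.5],0]]';python3 -m pendant '[[[0,0,0],[0,0,10],0],[[0,0,0],[0,0,0],0]]'; python3 - <<'E'
from go import *
where();plan(-135,150,140,85.5)
E
```

```text
clock: 9.02
position: [0.518, 0.2119, 0.1343]
ee_rot: [2.477, 1.932, 0.0]
force: [-0.1, 0.8, 0.8]
width: 0.005
clock: 9.28
position: [0.5179, 0.2122, 0.1341]
ee_rot: [2.629, 1.719, -0.0]
force: [0.4, 0.2, 0.5]
width: 0.002
t 9.275 till xy [-149.6  130.3] z 134.1 yaw 84.98 Ftill [0.3 0.4 0.5] q [-1.    0.5   0.74  1.89 -0.42  0.91 -0.48] w 0.2
shift(tool) mm [20.9 12.8 -5.9] turn deg [ 0.03  0.03 -0.52]
```

```bash
python3 -m pendant '[[[0.021,0.012,0],[0,0,0],0.0],[[0,0,0.03],[0,0,0],0],[[0,0,0.035],[0,0,0],0],[[0,0,0.034],[0,0,0],0],[[0,0,0],[0,0,0],0]]'; python3 - <<'E'
from go import *
where();plan(-135,150,36,85.5)
for n in ["scene","side"]:
    im,d=arm.get_image(n);cv2.imwrite(f"pics/{n}3.png",im[120:280,200:480,::-1].repeat(2,0).repeat(2,1))
E
```

```text
clock: 9.9
position: [0.5355, 0.2264, 0.0333]
ee_rot: [-2.626, -1.723, 0.007]
force: [-0.0, -0.5, -0.5]
width: 0.003
t 9.9 till xy [-137.4  149.4] z 33.3 yaw 85.16 Ftill [ 0.2 -0.5 -0.5] q [-0.91  0.66  0.62  1.9  -0.55  0.75 -0.39] w 0.3
shift(tool) mm [ 0.8  2.3 -2.7] turn deg [-0.16  0.19 -0.34]
```

View pics/side3.png

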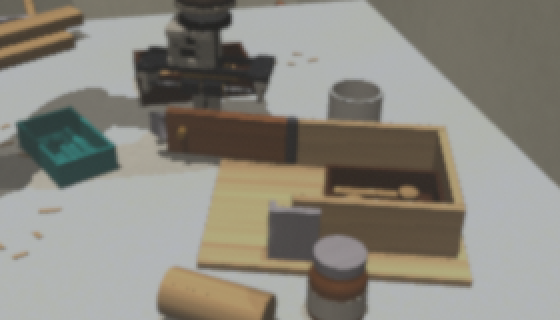

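View pics/scene3.png

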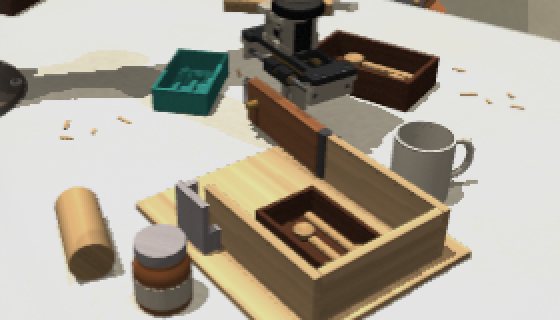

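```bash
python3 -m pendant '[[[-0.012,0.002,-0.002],[0,0,0],0.0],[[-0.012,0,0],[0,0,0],0],[[-0.0183,-0.0013,0],[0,0,-8],0],[[-0.0183,-0.0013,0],[0,0,-8],0],[[-0.0183,-0.0013,0],[0,0,-8],0],[[-0.0183,-0.0013,0],[0,0,-8],0],[[-0.0183,-0.0013,0],[0,0,-8],0],[[0,0,0],[0,0,0],0]]'; cat >> go.py <<'E'
def rel(th):
    "TCP relative to gate frame at angle th deg: ideal contact along=130, off=18.5"
    st=arm.observe();d=w2t(st['position'])-np.array([-9,96]);t=np.radians(th)
    print('th',th,'along',d@[-np.sin(t),-np.cos(t)],'off',d@[-np.cos(t),np.sin(t)])
E
python3 - <<'E'
from go import *
where()
st=arm.observe();X=R.from_rotvec(st['ee_rot']).as_matrix()[:,0]
rel(180-(np.degrees(np.arctan2(X[1],X[0])-TY))%360)
for n in ["scene","side"]:
    im,d=arm.get_image(n);cv2.imwrite(f"pics/{n}4.png",im[120:280,200:480,::-1].repeat(2,0).repeat(2,1))
    w=cloud(n,d)*1000
    q={'scene':[620.8,40.7,-.328],'side':[615.4,41.1,-.322]}[n]
    from fit import inv
    for m in arm.masks_of(n,"gate")[:1]:
        P=w[m['pixels']];L=inv(q,P)-[-9,96];r=np.hypot(*L.T);L=L[(abs(P[:,2]-84)<4)&(r>30)&(r<190)]
        if len(L)>20:
          v=np.linalg.svd(L-L.mean(0))[2][0];v*=np.sign(v@L.mean(0));print(n,'gate th',np.degrees(np.arctan2(-v[0],-v[1])),len(L))
E
```

```text
clock: 11.0
position: [0.5112, 0.1147, 0.0379]
ee_rot: [1.886, 2.511, 0.001]
force: [0.5, 0.7, -0.1]
width: 0.008
t 11.0 till xy [-124.7   35.8] z 37.9 yaw 124.81 Ftill [ 0.2  0.8 -0.1] q [-0.63  0.54  0.42  2.04 -0.36  0.63  0.32] w 0.7
th 55.18793745672454 along 129.40143602415796 off 16.595696302657807
scene gate th 45.665173491716295 236
side gate th 43.35319794961279 240
```

View pics/scene4.png

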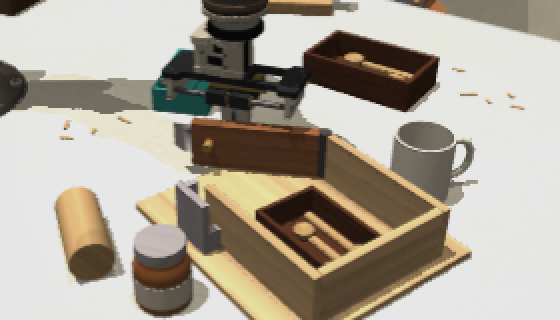

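```bash
python3 -m pendant '[[[-0.0114,-0.0011,0],[0,0,-5],0],[[-0.0114,-0.0011,0],[0,0,-5],0],[[-0.0114,-0.0011,0],[0,0,-5],0],[[-0.0114,-0.0011,0],[0,0,-5],0],[[-0.0114,-0.0011,0],[0,0,-5],0],[[-0.0114,-0.0011,0],[0,0,-5],0],[[-0.0114,-0.0011,0],[0,0,-5],0],[[-0.0114,-0.0011,0],[0,0,-5],0],[[0,0,0],[0,0,0],0]]'
cat > chk.py <<'E'
import sys
from go import *
from fit import inv
where()
st=arm.observe();X=R.from_rotvec(st['ee_rot']).as_matrix()[:,0]
rel(180-(np.degrees(np.arctan2(X[1],X[0])-TY))%360)
for n in ["scene","side"]:
    im,d=arm.get_image(n);cv2.imwrite(f"pics/{n}{sys.argv[1]}.png",im[120:280,200:480,::-1].repeat(2,0).repeat(2,1))
    w=cloud(n,d)*1000
    q={'scene':[620.8,40.7,-.328],'side':[615.4,41.1,-.322]}[n]
    for m in arm.masks_of(n,"gate")[:1]:
        P=w[m['pixels']];L=inv(q,P)-[-9,96];r=np.hypot(*L.T);L=L[(abs(P[:,2]-84)<4)&(r>30)&(r<190)]
        if len(L)>20:
          v=np.linalg.svd(L-L.mean(0))[2][0];v*=np.sign(v@L.mean(0));print(n,'gate th',np.degrees(np.arctan2(-v[0],-v[1])),len(L))
E
python3 chk.py 5
```

```text
clock: 12.32
position: [0.5543, 0.038, 0.037]
ee_rot: [0.91, 3.006, 0.0]
force: [-0.1, -1.1, -0.2]
width: 0.006
t 12.325 till xy [-59.4 -23.2] z 37.0 yaw 164.94 Ftill [ 0.2 -1.  -0.2] q [-0.32  0.56  0.21  1.95 -0.18  0.65  0.99] w 0.5
th 15.062788618562934 along 128.22017581375536 off 17.68424732323078
scene gate th 9.387982373094648 238
side gate th 10.61262646135025 180
```

View pics/scene5.png

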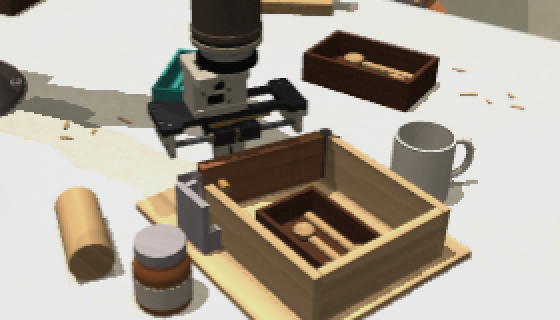

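```bash
python3 -m pendant '[[[-0.0068,-0.0008,0],[0,0,-3],0],[[-0.0068,-0.0008,0],[0,0,-3],0],[[-0.0068,-0.0008,0],[0,0,-3],0],[[0,0,0],[0,0,0],0]]'; python3 -c "
from go import *
where()"
python3 -m pendant '[[[-0.0068,-0.0008,0],[0,0,-3],0],[[-0.0045,-0.0005,0],[0,0,-2],0],[[0,0,0],[0,0,0],0]]'; python3 chk.py 6
```

```text
clock: 13.02
position: [0.5688, 0.0266, 0.0368]
ee_rot: [-0.668, -3.067, -0.001]
force: [-4.6, 2.6, 3.8]
width: 0.004
t 13.025 till xy [-42.  -29.4] z 36.8 yaw 174.07 Ftill [-5.2  1.   3.8] q [-0.26  0.57  0.17  1.91 -0.15  0.67  1.14] w 0.4
clock: 13.4
position: [0.5803, 0.0199, 0.037]
ee_rot: [0.535, 3.095, 0.0]
force: [-0.5, -0.1, -0.1]
width: 0.006
t 13.4 till xy [-29.  -32.1] z 37.0 yaw 179.0 Ftill [-0.4 -0.2 -0.1] q [-0.23  0.58  0.14  1.88 -0.12  0.68  1.22] w 0.5
th 0.9961675938487815 along 128.3853581652416 off 17.773761448823766
scene gate th -1.3591855366734331 277
```

```bash
python3 -m pendant '[[[-0.0015,0,0],[0,0,-1],0],[[-0.0015,0,0],[0,0,0],0],[[0,0,0],[0,0,0],0]]'; python3 -c "
from go import *
where()"
python3 -m pendant '[[[-0.002,0,0],[0,0,0],0],[[0,0,0],[0,0,0],0]]'; python3 -c "
from go import *
where()"
```

```text
clock: 13.98
position: [0.5804, 0.0195, 0.0368]
ee_rot: [-0.505, -3.096, -0.0]
force: [-9.2, 2.3, 6.9]
width: 0.006
t 13.975 till xy [-28.8 -32.3] z 36.8 yaw 180.11 Ftill [-9.4 -0.8  6.9] q [-0.22  0.59  0.14  1.88 -0.12  0.69  1.23] w 0.5
clock: 14.22
position: [0.5803, 0.0195, 0.0366]
ee_rot: [-0.504, -3.093, -0.0]
force: [-15.9, 4.8, 11.6]
width: 0.005
t 14.225 till xy [-28.8 -32.4] z 36.6 yaw 180.14 Ftill [-16.6  -0.6  11.6] q [-0.22  0.59  0.14  1.87 -0.12  0.7   1.24] w 0.5
```

The gate is at its hard stop: the expected 8–10 N rise and drop came before it, then a rigid stop. Next I'll back off and inspect the latch.

```bash
python3 -m pendant '[[[0.01,0,0],[0,0,0],0],[[0.02,0,0],[0,0,0],0],[[0.03,0,-0.02],[0,0,0],0],[[0.02,0,-0.05],[0,0,0],0],[[0,0,-0.06],[0,0,0],0],[[0,0.03,-0.03],[0,0,0],0],[[0,0.06,0],[0,0,0],0],[[0,0.06,0],[0,0,0],0],[[0,0.05,0],[0,0,0],0],[[0,0,0],[0,0,0],0]]'; python3 chk.py 7; python3 - <<'E'
from go import *
for n,c in (("scene",(300,225)),("side",(345,235))):
    im,d=arm.get_image(n); 
    cv2.imwrite(f"pics/{n}8.png",cv2.resize(im[c[1]-50:c[1]+50,c[0]-65:c[0]+65,::-1],None,fx=6,fy=6,interpolation=cv2.INTER_CUBIC))
E
```

```text
clock: 15.48
position: [0.5727, 0.2384, 0.1965]
ee_rot: [0.497, 3.102, 0.004]
force: [-0.3, -0.6, -0.2]
width: 0.004
t 15.475 till xy [-106.   172.6] z 196.5 yaw 180.41 Ftill [-0.  -0.7 -0.2] q [-0.57  0.45  0.13  1.63 -0.07  1.06  0.83] w 0.3
th -0.4067071128517341 along -77.31123606528193 off 96.46249552498276
scene gate th -2.0651961901864433 291
side gate th 0.11452221576136098 222
```

View pics/scene8.png

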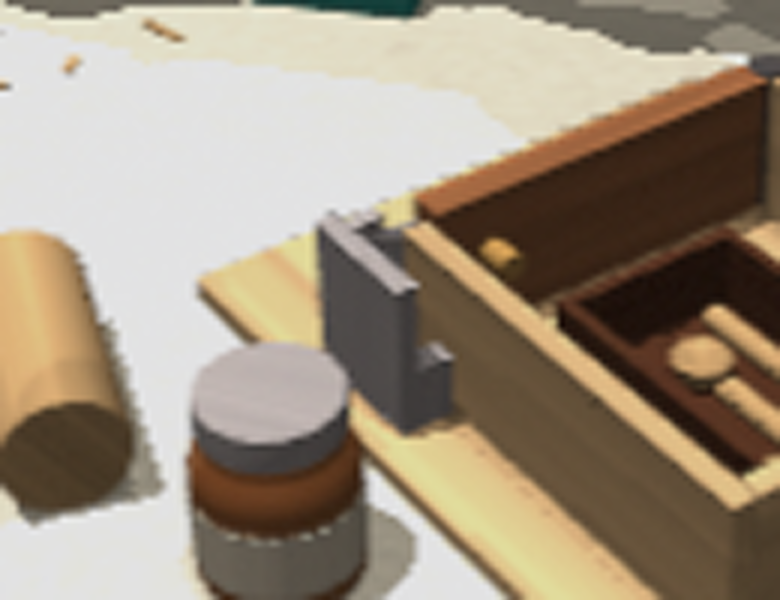

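View pics/side8.png

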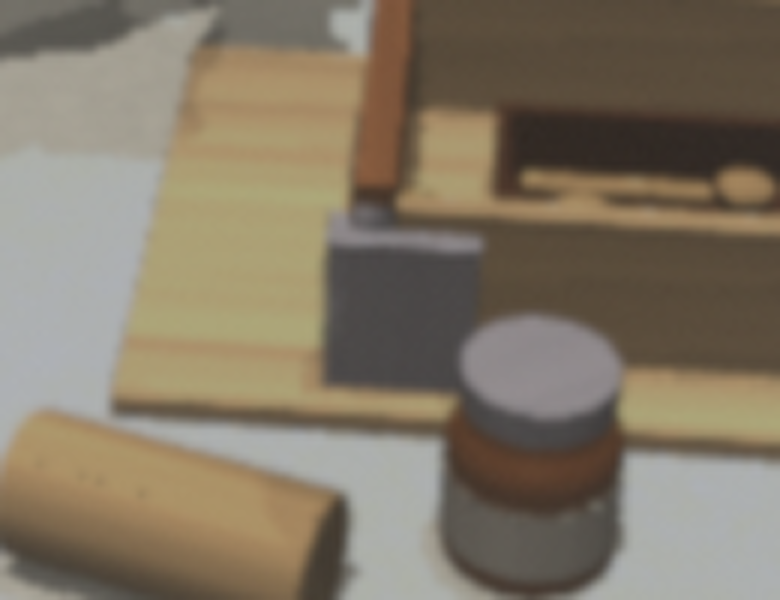

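The gate sits in the shut position (scene ~(600,140), side ~(385,100)), but the strike post hides the tongue. I'll look straight down with the wrist camera.

```bash
python3 -c "
from go import *
plan(48,-105,140,180)"
```

```text
shift(tool) mm [-152.  -271.    57.4] turn deg [-0.01  0.03 -0.07]
```

```bash
python3 -m pendant '[[[-0.025,-0.045,0],[0,0,0],0],[[-0.025,-0.045,0],[0,0,0],0],[[-0.025,-0.045,0],[0,0,0],0],[[-0.025,-0.045,0],[0,0,0],0],[[-0.026,-0.045,0.02],[0,0,0],0],[[-0.026,-0.045,0.035],[0,0,0],0],[[0,0,0],[0,0,0],0]]';python3 - <<'E'
from go import *
where();st=arm.observe();im,d=arm.get_image("wrist")
for P in ((-22,-98,56),(-9,-85,84),(-9,-112,70)):
    print(P,proj("wrist",np.r_[t2w(P[0],P[1]),P[2]/1000],st).round())
cv2.imwrite("pics/w9.png",cv2.resize(im[0:230,200:460,::-1],None,fx=3,fy=2.6,interpolation=cv2.INTER_CUBIC))
E
```

```text
clock: 16.65
position: [0.6283, -0.0783, 0.1398]
ee_rot: [-0.521, -3.094, 0.006]
force: [-0.2, 0.6, 0.3]
width: 0.006
t 16.65 till xy [  47.9 -109.8] z 139.8 yaw 179.51 Ftill [-0.4  0.6  0.3] q [-0.09  0.53  0.19  1.66 -0.11  0.97  1.38] w 0.6
(-22, -98, 56) [[335. 118.]]
(-9, -85, 84) [[354. 136.]]
(-9, -112, 70) [[317. 136.]]
```

View pics/w9.png

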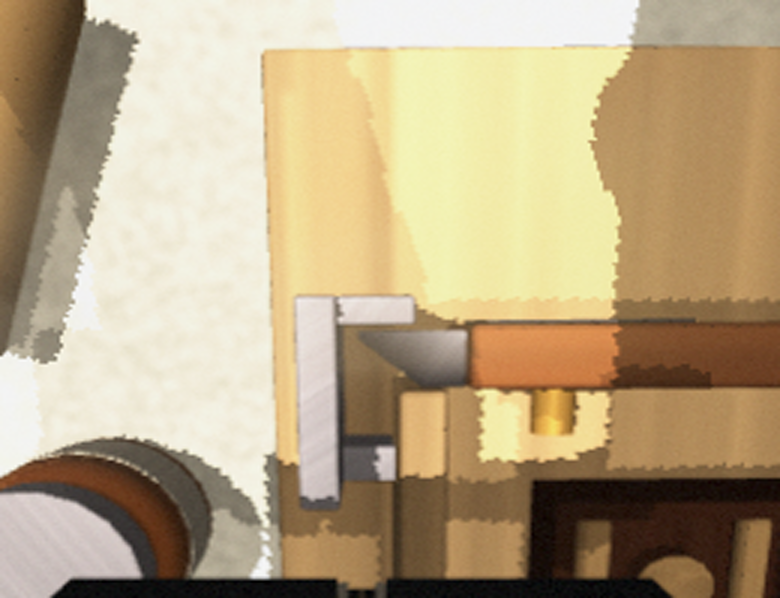

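The tongue is fully out behind the strike lip (w9, tongue ~(415,355), lip ~(375,310)). Last, I'll check the other objects and the tray.

```bash
python3 - <<'E'
from go import *
st=arm.observe();im,d=arm.get_image("wrist");w=cloud("wrist",d,st)*1000
m=(abs(w[...,2]-52)<4);L=np.array([w2t(p/1000) for p in w[m]]);L=L[(L[:,1]>-55)&(L[:,1]<35)&(L[:,0]>10)&(L[:,0]<70)]
print('tray near edge x',np.percentile(L[:,0],2) if len(L) else None,len(L))
for n in("scene","side"):
    im,d=arm.get_image(n);w=cloud(n,d)
    for l in("mug","oil_jar","billet"):
        for k in arm.masks_of(n,l)[:1]:
            P=w[k['pixels']];P=P[~np.isnan(P[:,0])];print(n,l,np.round(k['rect']),np.percentile(P,2,axis=0).round(3),np.percentile(P,98,axis=0).round(3))
E
```

```text
tray near edge x 40.294805115473345 1135
scene mug [416. 198.  42.  38.] [0.721 0.154 0.001] [0.802 0.312 0.09 ]
scene billet [242. 238.  32.  46.] [ 0.426 -0.205  0.004] [ 0.539 -0.111  0.057]
side oil_jar [370. 263.  31.  48.] [ 0.576 -0.194  0.006] [ 0.633 -0.138  0.086]
side billet [308. 273.  61.  40.] [ 0.417 -0.205  0.011] [ 0.53  -0.121  0.056]
```

The tray's near edge is at 40 mm, so it meets the back wall, and the other objects haven't moved. The arm is clear of everything, so I'm handing in.

```bash
python3 -c "
from cell import arm
print(arm.sign_off())"
```

```text
the job is handed in; nothing more can be done
None
```

The tray is in against the till's back wall, the gate is shut and latched, and the job was handed in at about 17 s of the 51 s allowed.

- **Tray:** I pushed it with the fingers until it stopped at about 16 N. The wrist depth picture puts its near edge at till x = 40 mm, which is where it should be against the back wall.
- **Gate:** I swung it with closed fingers on its outer face. The force rose to about 5 N, then dropped to zero as the tongue snapped in, and the gate then met its stop rigidly.
- **Latch:** With the arm backed off, the wrist picture from above shows the tongue fully out behind the strike lip.
- **Mug, jar and billet:** The networks found each of them where it was at the start, within 1–2 mm. The final check missed the jar in the scene view and the mug in the side view, so each of those was confirmed by one camera only.

The scene and side cameras disagreed by about 5 mm on the till's position, so I used the average for the moves and let the contact forces decide the end points. At the end they read the gate angle as -2.1° and 0.1°, which I put down to measurement noise. I also turned the wrist the wrong way once, above the gate, without touching anything.

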